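# Refit the mould plate of the bench patty former

### The job

Refit the washed mould plate of the bench patty former: push it gently along the apron, over the lip, so that it drops into the channel, and on until its lug stops against the back of the drive yoke. Then pick up the ball-lock pin with its red thumb button held in, put it from the robot's side through the bores of yoke and lug until its front collar is fully home, and let go so that the button springs out and the pin is locked. Leave the brush and the scraper alone.

Things in the scene. Friction and masses are not known exactly. Their poses are not given: they have to be found in the camera images.
- bed: stainless bed of the patty former, 136 x 406 mm, fixed on the white table. Origin on the table top; x points away from the robot (the pin goes in along +x), y is the feed direction (robot's left), z up. From right to left: apron, top at z 10 mm, y -200 to -64; lip; channel, floor z 8 mm, 102 mm wide between green rails 22 mm high with flared entry from y -90; drive housing 80 mm high from y +131
- bed_lip (a point): middle of the raised lip's round crest, 14 mm above the table and 120 mm long in x; y -50 to -44 mm of the bed, 14 degree ramp on its apron side from y -64. The plate must pass wholly over it: its rear edge then drops 6 mm behind the lip
- yoke_mid (a point): bore centre of the drive yoke were it at mid-stroke. The yoke, an aluminium U open towards the lip, stands up to 14 mm to either side along the bed's y: not measured, found by pushing the lug against its closed back (18 mm past its bore axis); then all bores align. Cheeks 10 mm thick, outer faces 18 mm either side in x, 16 mm slot, 28 to 74 mm above the table; bores 18 mm, 54 mm above the table
- mould_plate: loose white mould plate 100 x 100 x 10 mm, 0.4 to 0.75 kg, round 62 mm opening, lying on the apron at the start. Origin at the centre of its underside, y the feed direction, z up. Its steel lug, 12 mm thick in x, y +17 to +53 mm, z 10 to 66 mm, enters the yoke's slot. Dropped home its underside is 8 mm above the table and its origin beyond y +6 mm of the bed
- plate_rib (a point): where to push the plate: middle of the rear (-y) face of its white push rib, 25 mm above the plate's underside and 50 mm behind its centre; the rib is 64 mm wide in x, from 10 to 40 mm above the underside
- plate_bore (a point): centre of the 19.5 mm bore through the plate's lug, axis along x, 46 mm above the plate's underside and 35 mm ahead of its centre; axes as the plate's
- pin: ball-lock pin 125 mm long, 0.2 to 0.3 kg, lying level on the stainless table (top at z 4 mm). Origin on its axis at the front face of its front collar, x towards the nose. Blue square front collar 42 x 42 mm at x -8 to 0; neck 13 mm thick at x -48 to -8; blue square rear flange 42 x 42 mm at x -58 to -48; red thumb button, a disc 31 mm across, at x -73 to -65, moving 6 mm forwards
- pin_nose (a point): tip of the steel shank, on the axis, 52 mm ahead of the collar's face. Shank 16 mm thick with a 5 mm chamfer down to 9 mm at the tip. Two locking balls, 38 to 44 mm ahead of the collar, stand out to 23 mm across unless the button is in; they clear the far cheek only with the collar within 2 mm of the near cheek
- pin_pinch (a point): on the axis, 57.5 mm behind the collar's face: midway between the front face of the rear flange and the rear face of the pressed button. Pinch here from above, closing along the pin: one pad on the button, one on the flange's front face, fingertips about 8 mm above the axis (over the neck). 25 mm over both released, 19 mm with the button fully in
- thumb_button (a joint): travel of the thumb button, m: 0 sprung out (balls out, pin locked), 0.006 fully in (balls in). Its spring pushes with 4 N at 0 and 10 N fully in. While the balls are inside a bore they keep the button in
- scrub_brush: blue hand brush 156 x 51 x 50 mm, bystander on the stainless table; origin under its centre
- scraper: scraper with blue handle, 174 x 77 x 19 mm, bystander on the white table; origin under its centre

How it is judged:
On the way, in this order (a step that is already met when the one before it is completed fails the run):
1. the mould plate has dropped flat into the channel behind the lip (y of mould_plate in the frame of bed above 0.004 m and z of mould_plate in the frame of bed below 0.0098 m and angle between mould_plate's own z axis and vertical below 0.04 rad), for 0.2 s.
2. the nose of the pin is in the lug's bore with the thumb button held in (value of joint thumb_button above 0.0045 m and x of pin_nose in the frame of plate_bore between -0.008 and 0.045 m and y of pin_nose in the frame of plate_bore between -0.006 and 0.006 m and z of pin_nose in the frame of plate_bore between -0.007 and 0.007 m), for 0.1 s.
At the end, for the whole second after the job is handed in: Plate flat in the channel behind the lip; pin through yoke and lug from the robot's side, its collar within 4 mm of the near cheek, axis within 6 mm of the bore and 0.12 rad of the bed's x; button sprung out (under 1.5 mm); pin and plate at rest (y of mould_plate in the frame of bed above 0.004 m and z of mould_plate in the frame of bed below 0.0105 m and angle between mould_plate's own z axis and vertical below 0.05 rad and x of pin in the frame of bed between -0.0225 and -0.015 m and y of pin in the frame of plate_bore between -0.006 and 0.006 m and z of pin in the frame of plate_bore between -0.007 and 0.007 m and angle between the x axis of pin and the x axis of bed, either way round below 0.12 rad and value of joint thumb_button below 0.0015 m and linear speed of each of pin, mould_plate below 0.02 m/s); the robot touches nothing.
It fails at once if the fingers press on the mould plate with more than 40 N (contact force between the fingers and mould_plate above 40 N).
It fails at once if the brush or the scraper is moved by more than 30 mm (distance of any of scrub_brush, scraper from where it was at the start of the episode above 0.03 m).
It also fails if it takes over 67 s, if anything falls off the work surface, if the arm or the gripper's body presses on something with over 40 N, if the wrist force passes 120 N, or if a joint passes its speed limit or range.

### The arm

A 7-joint arm with a two-finger parallel gripper is mounted at the origin on a cart in front of the work surface, level with it; the furniture and walls round the work are solid. World frame = base frame: x ahead of the robot, y to its left, z up, the work surface at z = 0. Lengths are in m, angles in rad, forces in N, time in s.
With the tool pointing down it reaches from about 0.4 to 0.875 m from the base axis. Payload 19.3 kg.
Tool frame: the origin (TCP) lies midway between the tips of the shut fingers; the grasp point (between the pads) lies 19 mm behind it; z points along the fingers, y is the line along which they close (so a half turn about z gives the same grasp; the last joint's range is limited). The gripper opens to 85 mm and grips with 20 to 120 N. Pads are 22 mm wide; open, the fingers measure 114 mm over their backs; the gripper's body (76 mm by 85 mm) begins 54 mm behind the grasp point. The pads swing forward as they close: fully open they stand 13 mm farther back than shut.
Start: joints at [1.13, 0.521, -0.036, 1.599, 0.021, 1.021, -0.113], TCP at [0.226, -0.583, 0.231] pointing down, gripper open.
Joint ranges: [-2.91, 2.91], [-0.3, 2.13], [-1.5, 1.42], [0.17, 2.43], [-1.26, 4.41], [0.16, 1.93], [-2.52, 2.52]. Speed limits (rad/s): [1.89, 1.89, 2.39, 2.39, 3.01, 3.01, 3.01].

### API

Orientations are given as [roll, pitch, yaw] about the fixed x, y, z axes, in that order (R = Rz(yaw) Ry(pitch) Rx(roll)).
In Python, from workcell import bot gives the robot as it stands.
- The arm moves only by the shell command python3 nudge.py 'ROWS' [FORCE]. ROWS is a JSON list that holds a single list of rows (three levels of brackets), with 1 to 5 rows, each of 7 numbers: the finger opening in m, then dx, dy, dz in mm, then a rotation vector rx, ry, rz in units of 0.1 rad; each row is the pose to reach, as a shift and turn from the pose commanded when the command began, along the tool's axes at that moment; what a row does not reach only later rows make up. A row lasts 1/8 s, in which the tool goes at most 0.0625 m and 0.188 rad, less where a joint would pass 70% of its speed; a pose out of reach is approached as far as the arm can. The fingers move at their own pace and stop on an object; FORCE is the grip in N (left out, the last holds). Time passes only in rows, so rows that do not move let the fingers close. It prints the time, the measured TCP pose, the force, the opening and the grip force at its end. Input that does not fit is refused with a message, and nothing moves.
- bot.observe(): the state, without advancing time (a new reading comes with each control period).
- bot.grab_frame(name): name is "scene" or "top"; returns the picture (384x512x3 uint8, blue, green, red); there is no depth.
- bot.calibration(name): a dict with "vfov" (degrees; the focal length in pixels is half the picture's height over the tangent of half this angle, whatever the lens; pixels are square), "cx", "cy" (the principal point, pixels), "eye" and "attitude" of the camera in the world. Camera axes: x right, y down, z forward; pixel columns grow to the right and rows downward; lengths in m; the calibration is good to about 2 mm. A picture is of the moment at which its call begins. calibration takes no time and is no camera call.
- bot.job_done(): hands the job in; it is judged then, once.
The state is a dict: "clock": time; "qpos": joint angles; "qd": joint speeds; "joint_efforts": joint torques, N m; "position": TCP position; "tool_rot": TCP orientation; "force": force on the tool from outside, world axes, zero at the start; "moment": the same for the moment, N m; "grip_width": finger opening in m; "finger_force": force on a finger pad.
Only numpy, scipy, OpenCV 4.12 (cv2) and the standard library are available. Lean on these libraries where they do the work, as an engineer would, in place of code of your own. Each camera call takes 0.05 s, during which the arm holds its last target. There are 200 camera calls.

## Working session

There is one attempt and no reset: what is moved stays moved. The work goes in short steps, Python scripts to look and compute and a shell command to move; the robot and the scene stay as the last step left them, time stands still between calls to the robot, and variables do not carry over. Pictures are saved under pics/ and viewed, at most 10 in all, crops included, and the job is handed in when it is done.

```bash
ls; mkdir -p pics; python3 - <<'E'
from workcell import bot
import cv2
for n in("scene","top"):
    cv2.imwrite(f"pics/{n}0.png",bot.grab_frame(n)); print(n,bot.calibration(n))
print(bot.observe())
E
```

```text
nudge.py
pics
workcell.py
scene {'vfov': 51.627433064993035, 'cx': 259.23053964899225, 'cy': 189.8597848788984, 'eye': array([0.09049048, 1.2211878 , 1.11703238]), 'attitude': array([-2.32193790e+00, -2.58653557e-03, -2.67762873e+00])}
top {'vfov': 45.24678189918183, 'cx': 262.80429935971154, 'cy': 190.38601861931352, 'eye': array([0.4949612 , 0.21412236, 1.4932445 ]), 'attitude': array([-3.06405569e+00,  1.75926494e-04, -1.56774174e+00])}
{'clock': 0.1, 'qpos': array([ 1.12980383,  0.52199779, -0.03632825,  1.59993756,  0.02118874,
        1.02109463, -0.11282272]), 'qd': array([-0.00041381, -0.00108088,  0.00025174, -0.00222395, -0.00087341,
       -0.00022123, -0.00238882]), 'joint_efforts': array([ 6.48925896e-03, -9.28491640e+01,  1.98536910e+00, -3.70534050e+01,
        1.82916736e-02,  5.35505736e-03,  7.13955478e-05]), 'position': array([ 0.2263349 , -0.58225701,  0.23076105]), 'tool_rot': array([-3.14054171e+00,  6.31849687e-05,  3.70753409e-01]), 'force': array([ 0.83623118,  0.12791165, -0.79841451]), 'moment': array([0.00720428, 0.00851599, 0.04138415]), 'finger_force': 0.0, 'grip_width': 0.08531106346118547}
```

View pics/scene0.png

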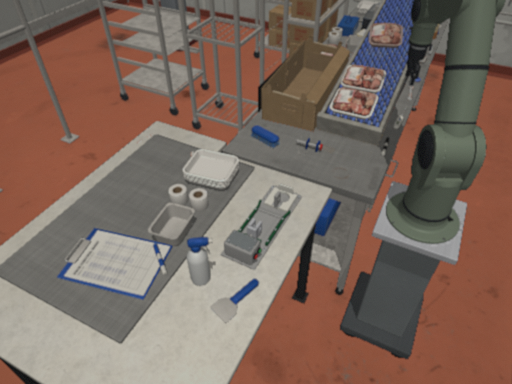

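View pics/top0.png

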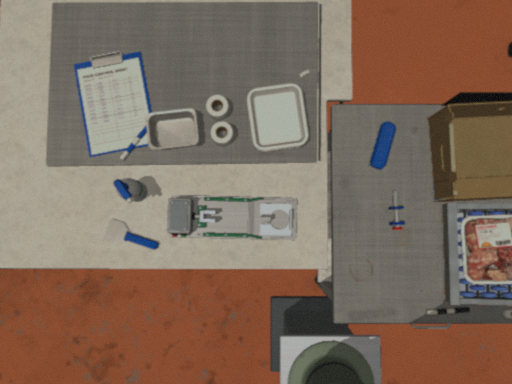

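The bed lies at about (168–298, 195–240) in the top view. The pin is at (397, 190–230), with its red button towards the robot. Next I'll write helpers and enlarge the image.

```bash
cat > h.py <<'E'
import numpy as np, cv2
from scipy.spatial.transform import Rotation as R
from workcell import bot
def cam(n):
    c=bot.calibration(n); f=192/np.tan(np.radians(c["vfov"])/2)
    return c,f,R.from_euler("xyz",c["attitude"]).as_matrix()
def ray(n,uv,z):
    c,f,M=cam(n); d=M@np.array([(uv[0]-c["cx"])/f,(uv[1]-c["cy"])/f,1]); e=np.array(c["eye"])
    return e+d*(z-e[2])/d[2]
def proj(n,p):
    c,f,M=cam(n); q=M.T@(np.array(p)-c["eye"]); return np.array([c["cx"]+f*q[0]/q[2],c["cy"]+f*q[1]/q[2]])
def totool(d,rot=None):
    "world shift -> tool axes"
    o=bot.observe(); return R.from_euler("xyz",o["tool_rot"]).as_matrix().T@np.array(d)
E
python3 - <<'E'
from h import *
im=cv2.imread("pics/top0.png")
a=cv2.resize(im[185:250,155:310],None,fx=5,fy=5,interpolation=cv2.INTER_CUBIC)
b=cv2.resize(im[180:240,350:440],None,fx=4,fy=4,interpolation=cv2.INTER_CUBIC)
o=np.zeros((570,780,3),np.uint8); o[:325,:775]=a; o[328:568,:360]=b
s=cv2.imread("pics/scene0.png")[130:157,290:330]; o[328:328+162,400:640]=cv2.resize(s,None,fx=6,fy=6,interpolation=cv2.INTER_CUBIC)
cv2.imwrite("pics/z1.png",o)
for uv in((168,195),(298,240),(397,190),(397,230)):print(ray("top",uv,0.025))
E
```

```text
[0.59332919 0.5174952  0.025     ]
[0.45162715 0.10268139 0.025     ]
[ 0.61157383 -0.21422093  0.025     ]
[ 0.48417158 -0.21173598  0.025     ]
```

View pics/z1.png

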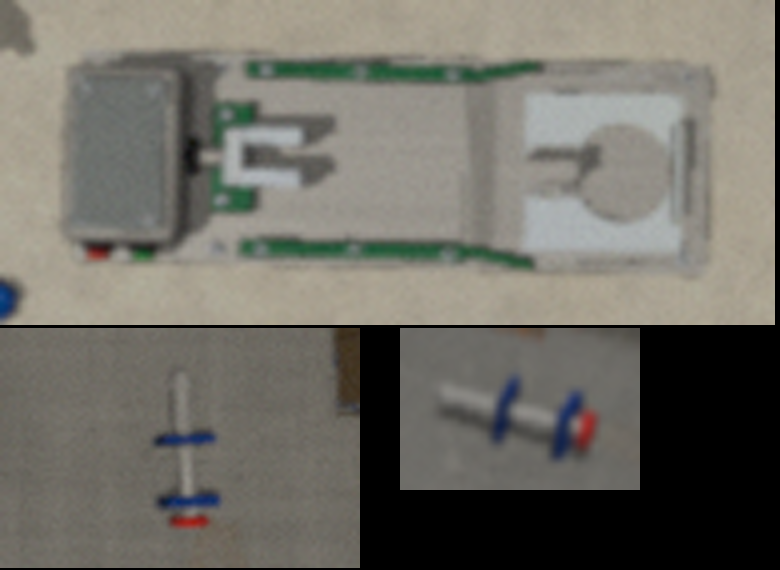

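The enlargement shows the plate's white body at crop (525–690, 90–255), with its rib along x≈683 and its lug at (530–600, 170). The yoke is at (225–305, 125–185), opening to the right. The pin's blue collars are at crop (186, 438) and (188, 500), and its red button is at (190, 521).

```bash
cat > meas.py <<'E'
from h import *
K=8
def up(im,x0,x1,y0,y1): return cv2.resize(im[y0:y1,x0:x1],None,fx=K,fy=K,interpolation=cv2.INTER_CUBIC)
def back(p,x0,y0): return (np.asarray(p,float)+.5)/K-.5+[x0,y0]
def comps(mask,x0,y0,amin=40):
    n,l,s,c=cv2.connectedComponentsWithStats(mask.astype(np.uint8))
    return [(s[i],back(c[i],x0,y0),back(np.argwhere(l==i)[:,::-1],x0,y0)) for i in range(1,n) if s[i][4]>amin]
E
python3 - <<'E'
from meas import *
ims=[bot.grab_frame("top").astype(float) for _ in range(4)]
im=np.clip(np.mean(ims,0),0,255).astype(np.uint8); cv2.imwrite("pics/avg.png",im)
x0,y0=155,185
h=cv2.cvtColor(up(im,x0,310,y0,250),cv2.COLOR_BGR2HSV)
def line(px,z):
    P=np.array([ray("top",p,z)[:2] for p in px[::7]]); m=P.mean(0); w,v=np.linalg.eigh(np.cov((P-m).T)); d=v[:,1]*np.sign(v[1,1]); return m,np.arctan2(-d[0],d[1]),[((P-m)@d).min(),((P-m)@d).max()]
print("green")
for s,c,px in comps((h[...,0]>60)&(h[...,0]<85)&(h[...,1]>90),x0,y0,300): print(s[4],c,*line(px,.022))
print("white")
u=h[...,2]; 
for s,c,px in comps((u>205)&(h[...,1]<28),x0,y0,500):
    r=cv2.minAreaRect(px.astype(np.float32)); print(s[4],r,[ray("top",q,.018).round(4) for q in cv2.boxPoints(r)])
x0,y0=370,180
h=cv2.cvtColor(up(im,x0,430,y0,240),cv2.COLOR_BGR2HSV)
for nm,m in(("blue",(h[...,0]>95)&(h[...,0]<130)&(h[...,1]>120)),("red",((h[...,0]<8)|(h[...,0]>172))&(h[...,1]>120))):
    for s,c,px in comps(m,x0,y0,200): print(nm,s[4],c,ray("top",c,.025),ray("top",c,.046), px.min(0),px.max(0))
E
```

```text
green
1997 [217.35644091 198.57138833] [0.58256426 0.36000298] -0.03519794429169567 [np.float64(-0.023849571258094705), np.float64(0.024987121152473438)]
1145 [253.42963974 198.98422489] [0.58160424 0.24456411] 0.14488636404975988 [np.float64(-0.02451743582718275), np.float64(0.020143356451221988)]
1898 [235.68723656 199.0819942 ] [0.58110898 0.3012706 ] -0.03398500783753332 [np.float64(-0.023979396226422253), np.float64(0.022512409165333792)]
653 [203.26119832 207.50143568] [0.55385846 0.4049173 ] 0.39046813765377625 [np.float64(-0.006083572054004873), np.float64(0.006911379813284454)]
964 [202.64445021 224.35529046] [0.5002046  0.40578698] 0.012532003416775505 [np.float64(-0.006695537486399251), np.float64(0.006844521759934082)]
1897 [215.79806932 234.16707301] [0.46920182 0.36356609] -0.033145272366534154 [np.float64(-0.024892775301860456), np.float64(0.023112523004852555)]
1957 [234.90007026 234.6079139 ] [0.46798059 0.3031918 ] -0.020841855593808665 [np.float64(-0.023721641449277908), np.float64(0.024365350871130745)]
1099 [252.78781847 235.77121247] [0.464503   0.24616453] -0.18477901823042794 [np.float64(-0.023746436649332733), np.float64(0.021518228695821724)]
313 [183.13718051 235.16194089] [0.46575366 0.4676486 ] 0.04722402068219473 [np.float64(-0.0046473794164957494), np.float64(0.004556822248392423)]
white
blue 1410 [396.14148936 207.34671986] [ 0.55610477 -0.21040312  0.025     ] [ 0.55523024 -0.20433122  0.046     ] [389.3125 206.1875] [402.6875 208.5625]
blue 1875 [397.26516667 222.8221    ] [ 0.50691032 -0.21302234  0.025     ] [ 0.50673942 -0.20691297  0.046     ] [389.9375 221.3125] [404.0625 224.0625]
red 1457 [397.0600978  228.04113761] [ 0.49037148 -0.21204777  0.025     ] [ 0.49043713 -0.20595234  0.046     ] [392.4375 226.5625] [401.6875 229.4375]
```

```bash
python3 - <<'E'
from meas import *
im=cv2.imread("pics/avg.png")
x0,y0=155,185
a=up(im,x0,310,y0,250).astype(int); 
m=((a[...,0]-a[...,2]>-2)&(a.min(2)>165))
for s,c,px in comps(m,x0,y0,800):
    r=cv2.minAreaRect(px.astype(np.float32)); print(s[4],r,[ray("top",q,.020).round(4)[:2] for q in cv2.boxPoints(r)])
print(im[205,250:302].tolist()); print(im[220,284:302].tolist())
print(im[196:242,272,:].tolist())
o=cv2.resize(im[188:246,255:305],None,fx=10,fy=10,interpolation=cv2.INTER_CUBIC); cv2.imwrite("pics/z2.png",o)
E
```

```text
13175 ((275.25, 208.375), (9.125, 30.375), 90.0) [array([0.5663, 0.2234]), array([0.5666, 0.1262]), array([0.5374, 0.1262]), array([0.5371, 0.2233])]
905 ((208.99610900878906, 211.92491149902344), (9.88644790649414, 1.9273020029067993), 1.2730300426483154) [array([0.5371, 0.4023]), array([0.5432, 0.4022]), array([0.5426, 0.3706]), array([0.5365, 0.3707])]
2245 ((205.1150665283203, 218.74273681640625), (15.872892379760742, 8.042499542236328), 38.911476135253906) [array([0.5239, 0.4265]), array([0.5439, 0.4106]), array([0.5122, 0.3708]), array([0.4923, 0.3866])]
13111 ((275.04998779296875, 229.64154052734375), (30.33444595336914, 9.670331954956055), 1.023030161857605) [array([0.4695, 0.2239]), array([0.5002, 0.2234]), array([0.4987, 0.1267]), array([0.468 , 0.1273])]
[[119, 126, 130], [118, 124, 127], [116, 123, 126], [120, 126, 129], [126, 134, 138], [134, 142, 146], [138, 144, 149], [136, 143, 147], [136, 143, 149], [143, 149, 151], [163, 165, 162], [175, 176, 171], [177, 177, 173], [174, 175, 170], [177, 178, 173], [176, 176, 172], [175, 176, 172], [176, 177, 172], [176, 176, 171], 
[... 938 characters left out ...]
131, 137, 141], [134, 141, 145], [133, 140, 143], [142, 147, 149], [168, 171, 166], [174, 176, 171], [175, 178, 173], [173, 176, 171], [176, 178, 173], [175, 175, 171], [173, 176, 169], [167, 168, 165], [152, 154, 153], [131, 136, 137], [102, 106, 109], [86, 91, 90], [85, 91, 92], [84, 90, 92], [91, 95, 97], [104, 110, 112], [121, 128, 131], [131, 140, 143], [131, 139, 142], [132, 140, 143], [127, 134, 137], [121, 125, 127], [139, 143, 143], [163, 165, 161], [175, 174, 169], [178, 177, 171], [177, 176, 171], [176, 174, 169], [177, 176, 171], [178, 175, 172], [170, 171, 167], [150, 155, 155], [137, 142, 145], [123, 130, 132], [128, 136, 139], [125, 136, 141], [136, 153, 160], [142, 159, 167]]
```

View pics/z2.png

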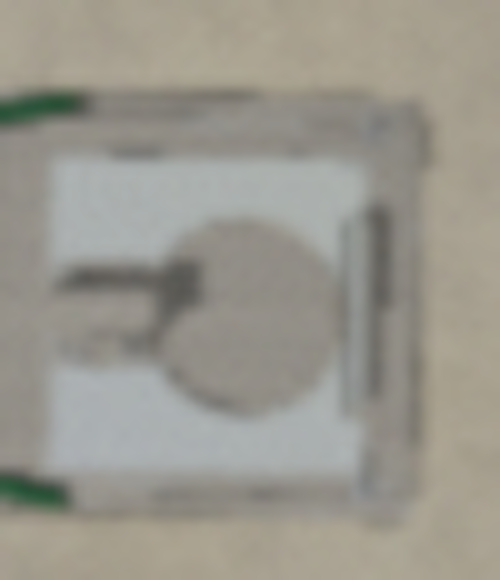

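The plate centre is about (0.517, 0.1745) with yaw about -0.02. The bed's yaw is about -0.022, so plate and channel are aligned. Now I'll travel to behind the rib.

Units first: shifts go in mm and turns go in units of 0.1 rad. So -0.26 m is -260, 0.26 m is 260, -0.6 rad is -6.

```bash
python3 nudge.py '[[[0.04,260,-260,-30,0,0,-6],[0.04,260,-260,-30,0,0,-6],[0.04,260,-260,-30,0,0,-6],[0.04,260,-260,-30,0,0,-6],[0.04,260,-260,-30,0,0,-6]]]' 40; python3 -c "
from h import *
o=bot.observe();print(o['position'],o['tool_rot'],totool(np.array([.517,.085,.15])-o['position']))"
```

```text
clock: 0.92
position: [0.3524, -0.2957, 0.2571]
tool_rot: [3.141, 0.0, 0.971]
force: [0.6, -1.3, 0.6]
grip_width: 0.04
finger_force: 0.0
[ 0.35238531 -0.29568489  0.25706386] [3.14100701e+00 1.39235140e-04 9.71156366e-01] [ 0.4071846  -0.07900455  0.10696092]
```

```bash
python3 nudge.py '[[[0.04,240,-50,0,0,0,-4],[0.04,240,-50,0,0,0,-4],[0.04,240,-50,0,0,0,-4],[0.04,240,-50,0,0,0,-4],[0.04,240,-50,0,0,0,-4]]]' >/dev/null; python3 nudge.py '[[[0.04,0,0,0,0,0,0],[0.04,0,0,0,0,0,0]]]';  python3 -c "
from h import *
o=bot.observe();print(o['position'],o['tool_rot'],totool(np.array([.517,.085,.15])-o['position']))"
```

```text
clock: 1.8
position: [0.4458, -0.0722, 0.2567]
tool_rot: [-3.141, 0.0, 1.369]
force: [-0.3, 0.6, -0.4]
grip_width: 0.0404
finger_force: 0.0
[ 0.44584861 -0.07224924  0.25667187] [-3.14143207e+00  3.53804595e-04  1.36894798e+00] [0.16835891 0.03819856 0.10660618]
```

To row units: 0.168 m is 168, 0.107 m is 107, -0.18 rad is -1.8.

```bash
python3 nudge.py '[[[0.04,168,38,107,0,0,-1.8],[0.04,168,38,107,0,0,-1.8],[0.04,168,38,107,0,0,-1.8],[0.04,168,38,107,0,0,-1.8],[0.04,168,38,107,0,0,-1.8]]]' >/dev/null; python3 nudge.py '[[[0.04,0,0,0,0,0,0],[0.04,0,0,60,0,0,0],[0.04,0,0,100,0,0,0],[0.04,0,0,128,0,0,0],[0.04,0,0,128,0,0,0]]]';  python3 -c "
from h import *
o=bot.observe();print(o['position'],o['tool_rot'],totool(np.array([.517,.11,.024])-o['position']))
cv2.imwrite('pics/s2.png',np.vstack([cv2.resize(bot.grab_frame('scene')[170:280,200:340],None,fx=5,fy=5,interpolation=2)]))"
```

```text
clock: 3.05
position: [0.5162, 0.0844, 0.0213]
tool_rot: [-3.14, 0.001, 1.549]
force: [-1.2, 0.3, -0.4]
grip_width: 0.04
finger_force: 0.0
[0.51615839 0.08441821 0.0212664 ] [-3.13986520e+00  1.00050723e-03  1.54915746e+00] [ 0.02559127  0.00028312 -0.0027597 ]
```

View pics/s2.png

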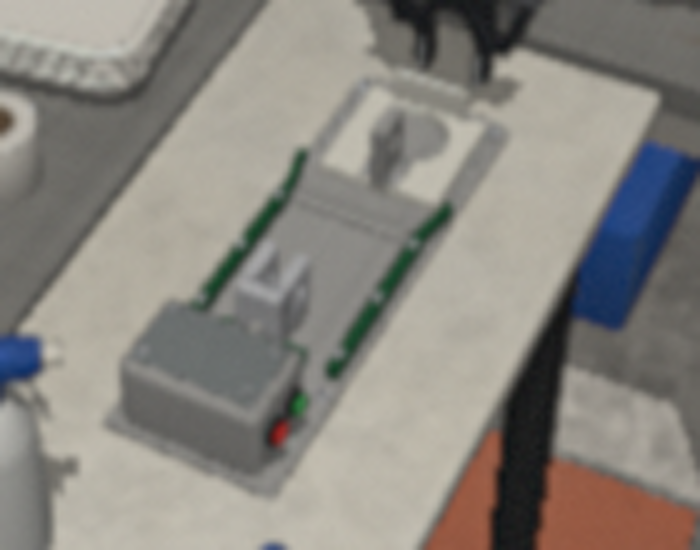

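The fingers are behind the rib at scene crop (420–490, 60), the way is clear, and tool x runs along the feed. I'll push in steps and watch the force.

To row units: 0.022 m is 22, 0.034 m is 34.

```bash
python3 nudge.py '[[[0.04,10,0,-3,0,0,0],[0.04,16,0,-3,0,0,0],[0.04,22,0,-3,0,0,0],[0.04,28,0,-3,0,0,0],[0.04,34,0,-3,0,0,0]]]'|egrep 'pos|force|cl';  python3 nudge.py '[[[0.04,8,0,0,0,0,0],[0.04,16,0,0,0,0,0],[0.04,24,0,0,0,0,0],[0.04,32,0,0,0,0,0],[0.04,40,0,0,0,0,0]]]'|egrep 'pos|force'
```

```text
clock: 3.72
position: [0.5174, 0.119, 0.0248]
force: [-0.8, -10.2, 7.5]
finger_force: 4.6
position: [0.5189, 0.1583, 0.0247]
force: [3.8, -8.5, 2.0]
finger_force: 4.4
```

```bash
for i in 1; do python3 nudge.py '[[[0.04,8,0,0,0,0,0],[0.04,16,0,0,0,0,0],[0.04,24,0,0,0,0,0],[0.04,32,0,0,0,0,0],[0.04,40,0,0,0,0,0]]]'|egrep 'pos|force';  python3 nudge.py '[[[0.04,6,0,0,0,0,0],[0.04,12,0,0,0,0,0],[0.04,18,0,0,0,0,0],[0.04,24,0,0,0,0,0],[0.04,30,0,0,0,0,0]]]'|egrep 'pos|force'; done; python3 -c "
from h import *
cv2.imwrite('pics/s3.png',np.vstack([cv2.resize(bot.grab_frame('scene')[170:280,200:340],None,fx=5,fy=5,interpolation=2)]))"
```

```text
position: [0.5205, 0.1964, 0.0251]
force: [4.5, -24.7, 16.2]
finger_force: 12.1
position: [0.5199, 0.2296, 0.0245]
force: [2.6, -4.6, -2.1]
finger_force: 2.4
```

View pics/s3.png

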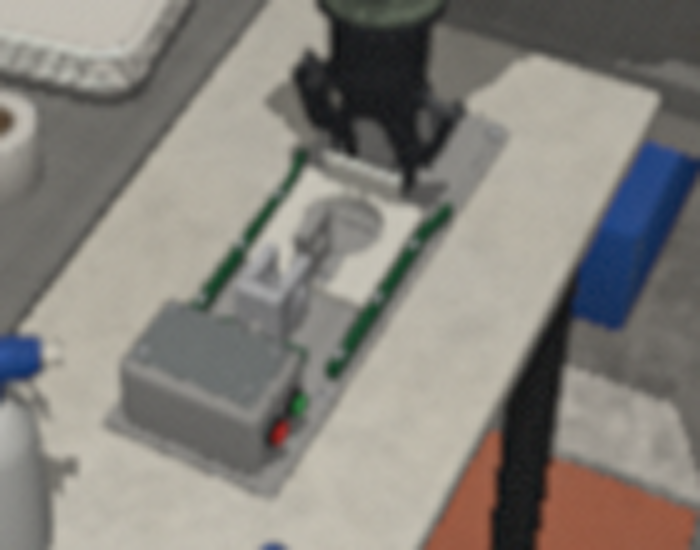

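The plate is in the channel mouth, with the lug entering the yoke at crop (315, 235). I'll continue gently.

```bash
for i in 1 ; do python3 nudge.py '[[[0.04,4,0,0,0,0,0],[0.04,8,0,0,0,0,0],[0.04,12,0,0,0,0,0],[0.04,16,0,0,0,0,0],[0.04,20,0,0,0,0,0]]]'|egrep 'pos|force';  python3 nudge.py '[[[0.04,3,0,0,0,0,0],[0.04,6,0,0,0,0,0],[0.04,9,0,0,0,0,0]]]'|egrep 'pos|force'; done;python3 nudge.py '[[[0.04,3,0,0,0,0,0],[0.04,5,0,0,0,0,0]]]'|egrep 'cl|pos|force'
```

```text
position: [0.5201, 0.2502, 0.0247]
force: [0.8, -3.4, -2.5]
finger_force: 1.7
position: [0.5202, 0.2591, 0.0247]
force: [0.2, -2.7, -1.0]
finger_force: 1.6
clock: 6.9
position: [0.5203, 0.2642, 0.0247]
force: [-1.0, -3.0, -1.6]
finger_force: 1.6
```

To row units: 0.006 m is 6, 0.004 m is 4.

```bash
python3 nudge.py '[[[0.04,2,0,0,0,0,0],[0.04,4,0,0,0,0,0],[0.04,6,0,0,0,0,0]]]'|egrep 'pos|force';python3 nudge.py '[[[0.04,2,0,0,0,0,0],[0.04,4,0,0,0,0,0]]]'|egrep 'cl|pos|force'; python3 -c "
from h import *
cv2.imwrite('pics/s4.png',np.vstack([cv2.resize(bot.grab_frame('scene')[190:250,220:310],None,fx=8,fy=8,interpolation=2)]))"
```

```text
position: [0.5205, 0.27, 0.0247]
force: [-0.0, -3.3, -2.0]
finger_force: 1.5
clock: 7.52
position: [0.5206, 0.2741, 0.0247]
force: [0.4, -3.1, -1.4]
finger_force: 1.5
```

View pics/s4.png

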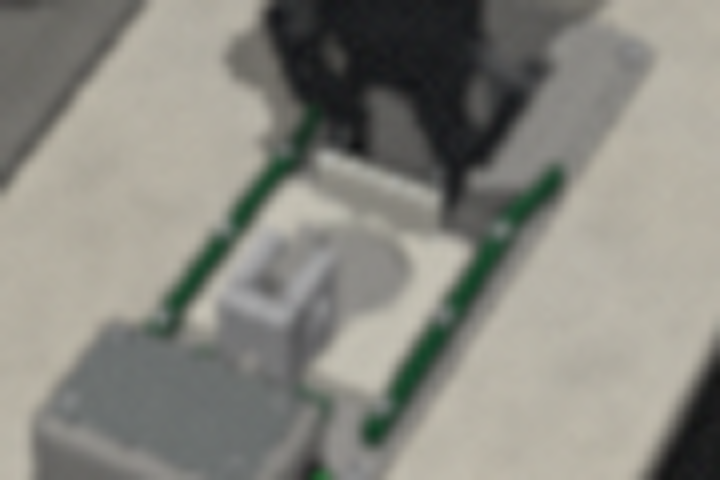

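The lug is deep in the yoke, with a few millimetres left to go. I'll keep making small steps.

```bash
for i in 1; do python3 nudge.py '[[[0.04,2,0,0,0,0,0],[0.04,4,0,0,0,0,0]]]'|egrep 'pos|force'; python3 nudge.py '[[[0.04,1.5,0,0,0,0,0],[0.04,3,0,0,0,0,0]]]'|egrep 'cl|pos|force'; done
```

```text
position: [0.5207, 0.278, 0.0247]
force: [-0.3, -2.8, -0.3]
finger_force: 1.8
clock: 8.07
position: [0.5207, 0.2809, 0.0247]
force: [-0.4, -3.9, 0.8]
finger_force: 2.1
```

```bash
python3 nudge.py '[[[0.04,1.5,0,0,0,0,0],[0.04,3,0,0,0,0,0]]]'|egrep 'pos|force'; python3 nudge.py '[[[0.04,1.5,0,0,0,0,0],[0.04,3,0,0,0,0,0]]]'|egrep 'cl|pos|force'
```

```text
position: [0.5208, 0.284, 0.0247]
force: [-0.3, -3.7, 0.0]
finger_force: 2.2
clock: 8.57
position: [0.5208, 0.2845, 0.0247]
force: [-4.2, -22.5, 13.9]
finger_force: 11.0
```

The lug has stopped against the yoke (22 N). I'll back off, lift and measure from the top.

To row units: -0.03 m is -30, -0.18 m is -180.

```bash
python3 nudge.py '[[[0.045,-20,0,0,0,0,0],[0.045,-30,0,-30,0,0,0],[0.045,-60,0,-90,0,0,0],[0.045,-120,0,-130,0,0,0],[0.045,-180,0,-150,0,0,0]]]'|egrep 'pos|force'; python3 nudge.py '[[[0.045,-50,0,0,0,0,0],[0.045,-100,0,0,0,0,0],[0.045,-150,0,0,0,0,0],[0.045,-200,0,0,0,0,0],[0.045,-200,0,0,0,0,0]]]'|egrep 'pos|force'
python3 - <<'E'
from meas import *
im=np.clip(np.mean([bot.grab_frame("top").astype(float) for _ in range(4)],0),0,255).astype(np.uint8); cv2.imwrite("pics/avg2.png",im)
o=cv2.resize(im[190:246,190:265],None,fx=10,fy=10,interpolation=cv2.INTER_CUBIC); cv2.imwrite("pics/z3.png",o)
ob=bot.observe();print(ob['position'],ob['tool_rot'])
E
```

```text
position: [0.5178, 0.119, 0.1715]
force: [2.2, -0.8, 0.4]
finger_force: 0.0
position: [0.5131, -0.0841, 0.1696]
force: [-0.4, 0.2, 0.3]
finger_force: 0.0
[ 0.51362515 -0.0790045   0.16976658] [ 3.14099104e+00 -5.79881921e-04  1.55217972e+00]
```

View pics/z3.png

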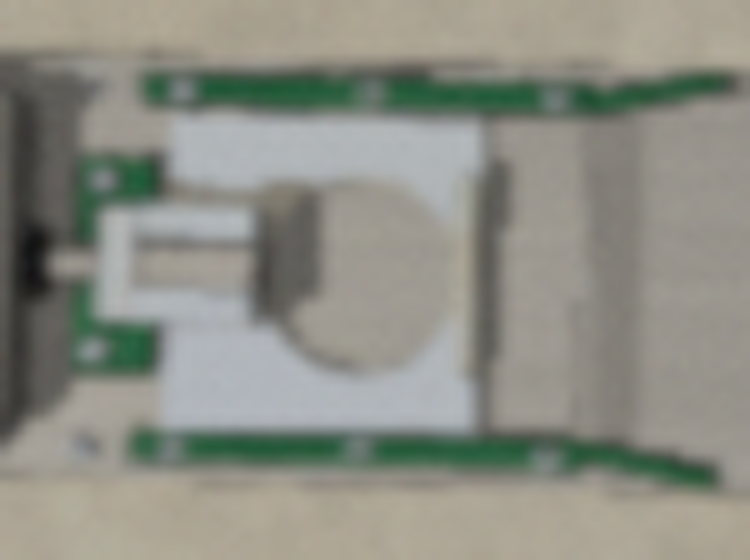

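The plate lies flat behind the lip, with its edges at crop x≈166–480, and the yoke is over the lug at crop (95–258, 205–322). I'll compute the bore position.

```bash
python3 - <<'E'
from meas import *
im=cv2.imread("pics/avg2.png"); x0,y0=190,190
a=up(im,x0,265,y0,246).astype(int)
m=((a[...,0]-a[...,2]>-2)&(a.min(2)>150)); hs=cv2.cvtColor(a.astype(np.uint8),cv2.COLOR_BGR2HSV)
g=(hs[...,0]>60)&(hs[...,0]<85)&(hs[...,1]>90)
f=lambda c,r,z: ray("top",[190-.5+c/10+.05,190-.5+r/10+.05],z)[:2]
# edge fits by half-level along rows/cols (raw image)
gr=im.astype(float)[...,0]
def edge(v):  # largest-gradient subpixel
    d=np.abs(np.diff(v)); i=d.argmax(); s=slice(max(i-1,0),i+2); w=d[s]; return (np.arange(len(d))[s]*w).sum()/w.sum()+.5
Lr=[(r,203+edge(gr[r,203:212])) for r in list(range(203,208))+list(range(225,231))]
Rr=[(r,233+edge(gr[r,233:243])) for r in list(range(203,207))+list(range(228,232))]
for nm,E in(("L",Lr),("R",Rr)):
    P=np.array([ray("top",(c,r),.018)[:2] for r,c in E]); p=np.polyfit(P[:,0],P[:,1],1); print(nm,"slope",p[0],"y at x=.521",np.polyval(p,.521), P[:,1].round(4))
print("yoke corners z.074",[f(c,r,.074).round(4) for c,r in((98,205),(258,208),(252,322),(95,320))])
print("rib top z.048",[f(c,r,.048).round(4) for c,r in((485,175),(478,375))])
for (c,r) in ((172,115),(485,115),(475,431),(160,431)): print(f(c,r,.018).round(4))
for lo,hi in((0,170),(170,400)):
  pass
E
```

```text
L slope -0.023205798559033188 y at x=.521 0.3963009529018249 [0.3949 0.3951 0.3953 0.3957 0.3956 0.3971 0.3975 0.3976 0.3967 0.3968
 0.3964]
R slope -0.023918171841045863 y at x=.521 0.2964458195141964 [0.2958 0.2956 0.2953 0.2948 0.2978 0.2972 0.2973 0.2971]
yoke corners z.074 [array([0.5439, 0.4099]), array([0.5431, 0.3607]), array([0.5081, 0.3621]), array([0.5086, 0.4104])]
rib top z.048 [array([0.5546, 0.2922]), array([0.492, 0.294])]
[0.5747 0.3943]
[0.575 0.294]
[0.4741 0.2964]
[0.4738 0.3969]
```

```bash
python3 nudge.py '[[[0.045,-60,0,0,0,0,-0.7],[0.045,-127.5,-10,40,0,0,-0.7],[0.045,-127.5,-10,80,0,0,-0.7],[0.045,-127.5,-10,80,0,0,-0.7]]]'|egrep 'pos|force'; python3 -c "
from h import *
o=bot.observe();print(o['position'],o['tool_rot'],totool(np.array([.5022,-.2071,.033])-o['position']))"
```

```text
position: [0.4994, -0.2065, 0.0875]
force: [-0.1, 1.0, -0.1]
finger_force: 0.0
[ 0.49936653 -0.20647614  0.08745556] [-3.13723860e+00 -2.38599162e-03  1.62092236e+00] [-0.00089498  0.00303572  0.05444088]
```

```bash
python3 nudge.py '[[[0.045,0,3,30,0,0,0],[0.045,0,3,50,0,0,0],[0.045,0,3,54.5,0,0,0],[0.045,0,3,54.5,0,0,0]]]'|egrep 'pos|force|rot'; python3 -c "
from h import *
cv2.imwrite('pics/s5.png',cv2.resize(bot.grab_frame('scene')[115:165,280:345],None,fx=10,fy=10,interpolation=2))"
```

```text
position: [0.5049, -0.2063, 0.0365]
tool_rot: [3.14, 0.0, 1.622]
force: [0.3, -0.7, 0.8]
finger_force: 0.0
```

View pics/s5.png

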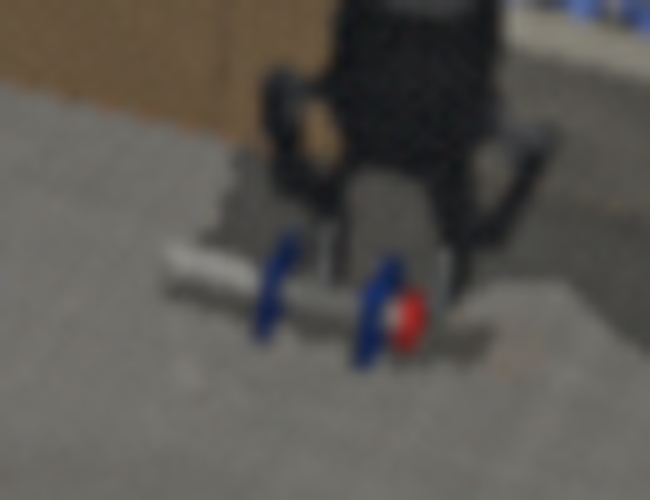

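The fingers straddle the flange and button: front finger at (330, 260), rear at (455, 270). I'll lower a little and close.

```bash
python3 nudge.py '[[[0.045,0,-2,3.5,0,0,0],[0.03,0,-2,3.5,0,0,0],[0.015,0,-2,3.5,0,0,0],[0.01,0,-2,3.5,0,0,0],[0.01,0,-2,3.5,0,0,0]]]' 60; python3 nudge.py '[[[0.01,0,0,0,0,0,0],[0.01,0,0,0,0,0,0]]]'
```

```text
clock: 11.7
position: [0.5024, -0.2074, 0.0323]
tool_rot: [3.141, 0.0, 1.621]
force: [-0.6, 1.1, 10.5]
grip_width: 0.017
finger_force: 58.4
clock: 11.95
position: [0.5024, -0.2074, 0.0323]
tool_rot: [3.141, 0.0, 1.621]
force: [-0.6, 0.3, 10.2]
grip_width: 0.0167
finger_force: 58.4
```

To row units: -0.12 m is -120, -0.07 m is -70.

```bash
python3 nudge.py '[[[0.01,0,0,-10,0,0,0],[0.01,0,0,-30,0,0,0],[0.01,0,0,-70,0,0,0],[0.01,0,0,-120,0,0,0],[0.01,0,0,-120,0,0,0]]]'; python3 -c "
from h import *
s=bot.grab_frame('scene');cv2.imwrite('pics/s6f.png',s);t=bot.grab_frame('top');cv2.imwrite('pics/t6f.png',t)
cv2.imwrite('pics/s6.png',np.hstack([cv2.resize(s[95:155,280:340],(480,480),interpolation=2),cv2.resize(t[180:240,370:410],(320,480),interpolation=2)]))"
```

```text
clock: 12.58
position: [0.5034, -0.2079, 0.1552]
tool_rot: [3.137, 0.002, 1.62]
force: [0.2, 0.3, -2.7]
grip_width: 0.0167
finger_force: 59.7
```

View pics/s6.png

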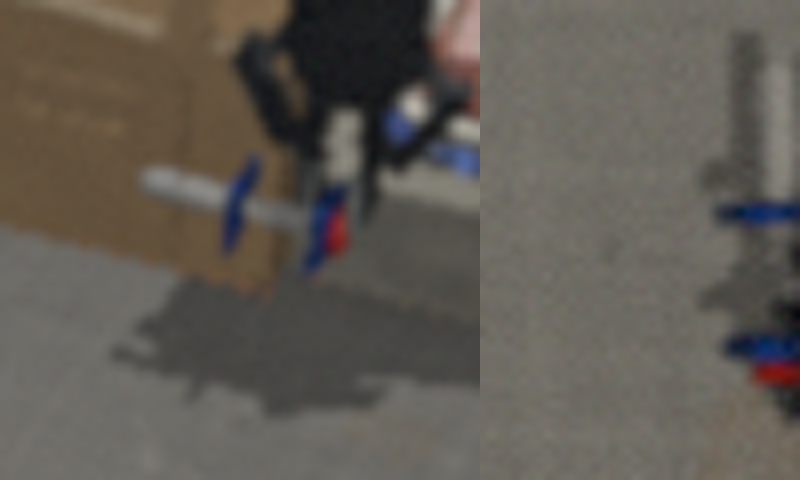

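The pin is held near level with the button pressed against the flange. I'll carry it to the pre-insertion pose.

To row units: 0.08 m is 80, 0.23 m is 230, 0.03 rad is 0.3.

```bash
python3 nudge.py '[[[0.01,30,-4.5,0,0,0,0],[0.01,80,-12,0,0,0,0.2],[0.01,130,-20,0,0,0,0.3],[0.01,180,-27,0,0,0,0.3],[0.01,230,-35,0,0,0,0.3]]]' >/dev/null;  python3 nudge.py '[[[0.01,50,-7.5,0,0,0,0],[0.01,100,-15,0,0,0,0.2],[0.01,150,-22,0,0,0,0.43],[0.01,200,-30,0,0,0,0.43],[0.01,250,-37,0,0,0,0.43]]]'; python3 nudge.py '[[[0.01,50,-10,0,0,0,0],[0.01,80,-12,0,0,0,0],[0.01,90,-12,0,0,0,0],[0.01,90,-12,0,0,0,0]]]'; python3 -c "
from h import *
o=bot.observe();print(o['position'],o['tool_rot'],totool(np.array([.3835,.3845,.0613])-o['position']))"
```

```text
clock: 13.92
position: [0.4123, 0.271, 0.1504]
tool_rot: [-3.14, 0.001, 1.548]
force: [1.9, 0.1, -1.6]
grip_width: 0.0168
finger_force: 59.8
clock: 14.42
position: [0.4032, 0.3596, 0.1507]
tool_rot: [-3.14, 0.001, 1.548]
force: [0.5, -1.7, -2.7]
grip_width: 0.0164
finger_force: 59.8
[0.40321128 0.35962347 0.1506639 ] [-3.14026596e+00  1.21721052e-03  1.54813700e+00] [ 0.02453229 -0.02015132  0.08936092]
```

To row units: 0.0893 m is 89.3, 0.07 m is 70.

```bash
python3 nudge.py '[[[0.01,24.5,-20,30,0,0,0],[0.01,24.5,-20,70,0,0,0],[0.01,24.5,-20,89.3,0,0,0],[0.01,24.5,-20,89.3,0,0,0]]]'; python3 - <<'E'
from meas import *
o=bot.observe(); print(o['position'],o['tool_rot'])
for n in("scene","top"):
    im=np.clip(np.mean([bot.grab_frame(n).astype(float) for _ in range(4)],0),0,255).astype(np.uint8); cv2.imwrite(f"pics/i_{n}.png",im)
P=o['position']; M=R.from_euler("xyz",o['tool_rot']).as_matrix(); ax=M[:,1]; c=P+M[:,2]*.0073
pts={"nose":c+ax*.1095,"collar":c+ax*.0535,"flange":c+ax*.0045,"bore":np.array([.5252-.018,.3818,.054])}
for n in("scene","top"):
    im=cv2.imread(f"pics/i_{n}.png")
    print(n,{k:proj(n,v).round(1) for k,v in pts.items()})
    q=proj(n,pts["collar"]).astype(int); x0,y0=q-45
    h=cv2.cvtColor(up(im,x0,x0+100,y0,y0+90),cv2.COLOR_BGR2HSV)
    for s,cc,px in comps((h[...,0]>100)&(h[...,0]<125)&(h[...,1]>130)&(h[...,2]>50),x0,y0,400): print(s[4],cc.round(2),px.min(0),px.max(0))
    cv2.imwrite(f"pics/c_{n}.png",cv2.resize(im[q[1]-24:q[1]+24,q[0]-32:q[0]+32],(640,480),interpolation=2)); print("crop origin",q-[32,24])
a=cv2.imread("pics/c_scene.png");b=cv2.imread("pics/c_top.png")
cv2.imwrite("pics/c.png",np.hstack([cv2.resize(a,(400,300)),cv2.resize(b,(400,300))]))
E
```

```text
clock: 14.92
position: [0.3842, 0.3837, 0.0616]
tool_rot: [-3.14, 0.002, 1.547]
force: [-0.1, 0.3, -1.2]
grip_width: 0.0164
finger_force: 59.8
[0.38417897 0.38370043 0.06157368] [-3.14025469e+00  1.96745230e-03  1.54677063e+00]
scene {'nose': array([262.8, 229.7]), 'collar': array([277. , 235.4]), 'flange': array([289.8, 240.5]), 'bore': array([259.3, 228.5])}
22608 [324.11 218.74] [313.8125 198.4375] [331.4375 234.9375]
1667 [277.25 233.64] [274.9375 228.0625] [280.1875 240.3125]
1741 [289.84 239.11] [287.4375 233.3125] [293.4375 246.3125]
crop origin [245 211]
top {'nose': array([209.3, 226.4]), 'collar': array([208.6, 244.5]), 'flange': array([208.1, 260.4]), 'bore': array([209.1, 222.1])}
491 [211.44 244.98] [208.6875 244.3125] [214.6875 245.9375]
crop origin [176 220]
```

View pics/c.png

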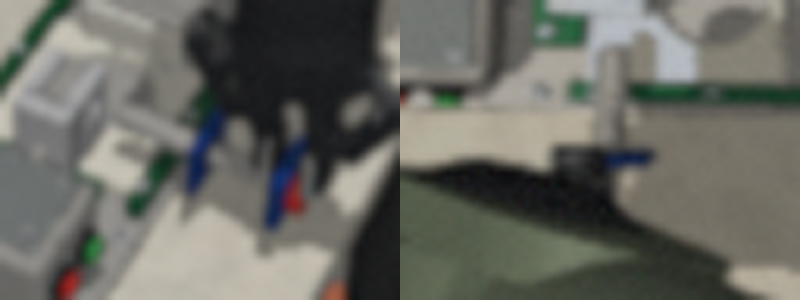

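```bash
python3 - <<'E'
import cv2
g=cv2.cvtColor(cv2.imread("pics/i_scene.png"),cv2.COLOR_BGR2GRAY)
print("    ",*range(250,281))
for r in range(216,240): print(r,*g[r,250:281])
E
```

```text
250 251 252 253 254 255 256 257 258 259 260 261 262 263 264 265 266 267 268 269 270 271 272 273 274 275 276 277 278 279 280
216 55 72 122 172 191 194 191 184 164 147 143 139 135 134 134 135 136 139 139 134 126 125 123 114 83 56 47 45 46 49 46
217 60 100 153 185 192 192 192 192 184 175 172 161 147 137 135 135 134 134 131 123 121 123 125 115 77 42 34 37 40 49 48
218 88 134 171 180 181 184 189 189 190 189 187 182 165 147 145 145 140 135 130 121 119 120 123 113 77 40 30 32 37 48 49
219 131 166 175 170 164 163 170 172 173 170 168 166 159 149 154 160 155 146 136 122 118 121 123 117 85 53 33 31 39 48 48
220 165 178 172 162 145 137 147 150 150 148 150 148 144 143 149 153 154 150 134 122 118 118 122 118 95 69 43 30 37 42 42
221 178 175 165 151 131 129 137 138 139 147 154 148 140 139 140 139 141 138 126 120 116 114 118 119 107 89 62 35 32 34 31
222 176 167 155 137 129 136 139 139 145 158 157 142 135 139 139 137 135 126 115 117 119 117 119 121 118 111 90 52 29 28 26
223 168 157 140 130 134 141 142 146 158 161 146 126 131 139 141 140 133 114 104 111 120 122 122 124 123 122 108 69 34 28 27
224 15
[... 1198 characters left out ...]
34 126 131 123 118 117 111 97 90 97 120 160 186 182 155 128 124 125 134 144 129 104 92 104 119 121 101 65 46 61 82 84
235 128 132 122 118 119 111 96 93 114 148 180 191 184 161 135 124 120 123 121 102 74 58 67 82 86 68 46 48 81 109 105
236 120 120 111 112 115 110 96 109 148 177 190 192 189 182 169 156 137 126 109 78 50 37 44 56 64 49 36 47 84 114 116
237 112 113 108 104 106 106 98 121 168 188 193 192 191 190 188 183 172 153 109 65 42 37 47 65 71 49 32 41 69 99 110
238 111 112 111 107 106 107 98 109 146 168 180 187 191 192 192 192 187 162 103 61 46 46 61 79 75 48 32 42 72 100 110
239 110 111 111 111 114 111 99 96 108 124 139 159 180 189 192 191 179 146 101 64 52 62 82 87 77 47 37 60 91 110 116
```

```bash
python3 - <<'E'
from meas import *
for p in((.5081,.3621,.074),(.5086,.4104,.074),(.5431,.3607,.074),(.5439,.4099,.074)): print(p,proj("scene",p).round(1))
# corner-independent check: green near-rail blobs and red/green buttons, both views
for n,b in(("top",(180,270,190,250)),("scene",(215,330,160,280))):
    im=cv2.imread(f"pics/i_{n}.png"); h=cv2.cvtColor(up(im,*b),cv2.COLOR_BGR2HSV)
    for s,c,px in comps((h[...,0]>55)&(h[...,0]<88)&(h[...,1]>100),b[0],b[2],500): print(n,s[4],c.round(2),px.min(0).round(1),px.max(0).round(1), proj("scene",ray("top",c,.022)).round(2) if n=="top" else "")
g=cv2.cvtColor(cv2.imread("pics/i_scene.png"),cv2.COLOR_BGR2GRAY)
print("    ",*range(240,268))
for r in range(206,220): print(r,*g[r,240:268])
E
```

```text
(0.5081, 0.3621, 0.074) [261.6 221. ]
(0.5086, 0.4104, 0.074) [255.3 230.1]
(0.5431, 0.3607, 0.074) [253.  217.5]
(0.5439, 0.4099, 0.074) [246.3 226.6]
top 1856 [217.39 198.62] [209.7 197.6] [224.7 199.8] [243.76 223.42]
top 1683 [235.67 199.09] [228.7 197.7] [243.2 200.2] [251.34 213.31]
top 944 [253.23 198.99] [247.1 197.6] [261.1 200.3] [257.88 203.92]
top 563 [203.3  207.48] [201.7 206.1] [204.9 208.9] [244.86 234.29]
top 797 [202.59 224.35] [200.6 222.6] [204.4 226.2] [257.97 239.78]
top 1135 [218.17 234.45] [213.1 233.6] [223.4 235.4] [272.05 233.29]
top 1524 [235.07 234.84] [227.4 234.1] [242.3 235.8] [278.48 223.51]
top 781 [252.3  235.75] [246.4 234.3] [259.6 237.4] [285.14 214.15]
scene 733 [252.34 213.23] [249.2 209.9] [255.6 217.4] 
scene 711 [244.22 223.87] [241.2 219.9] [247.4 227.9] 
scene 539 [258.99 250.42] [257.6 248.4] [260.4 252.3] 
     240 241 242 243 244 245 246 247 248 249 250 251 252 253 254 255 256 257 258 259 260 261 262 263 264 265 266 267
206 177 177 177 178 178 177 177 175 174 174 175 176 178 181 179 165 129 83 61 89 124 136 138 138 139 138 138 139
207 1
[... 761 characters left out ...]
 162 162 164 160 147
214 174 176 175 173 174 175 178 178 169 143 105 69 63 98 140 161 161 145 129 133 136 138 141 145 152 161 164 163
215 171 172 172 173 174 174 176 175 158 114 71 57 86 138 178 189 184 166 142 134 135 134 135 136 139 141 147 156
216 169 169 170 172 173 175 177 168 135 85 55 72 122 172 191 194 191 184 164 147 143 139 135 134 134 135 136 139
217 170 171 172 173 175 175 173 159 120 72 60 100 153 185 192 192 192 192 184 175 172 161 147 137 135 135 134 134
218 173 174 175 176 177 169 153 139 118 80 88 134 171 180 181 184 189 189 190 189 187 182 165 147 145 145 140 135
219 175 177 177 178 176 157 119 99 94 93 131 166 175 170 164 163 170 172 173 170 168 166 159 149 154 160 155 146
```

```bash
python3 - <<'E'
from meas import *
import itertools
P=np.array([.38418,.3837,.06157]); M=R.from_euler("xyz",[-3.14025,.00197,1.54677]).as_matrix(); ax=M[:,1]; c=P+M[:,2]*.0073
im=cv2.imread("pics/i_scene.png"); x0,y0=265,215
hs=cv2.cvtColor(up(im,x0,x0+36,y0,y0+40),cv2.COLOR_BGR2HSV)
for T in(30,50):
  for s,cc,px in comps((hs[...,0]>100)&(hs[...,0]<125)&(hs[...,1]>110)&(hs[...,2]>T),x0,y0,400): print(T,s[4],cc.round(2),px.min(0),px.max(0))
for dz in(0,.005):
  for a in((.0495,.0575),(-.0005,.0095)):
    q=np.array([proj("scene",c+ax*s+np.array([0,u,v+dz])) for s in a for u in(-.021,.021) for v in(-.021,.021)]); hull=cv2.moments(cv2.convexHull(q.astype(np.float32)))
    print(dz,a,q.min(0).round(1),q.max(0).round(1),"centroid",hull['m10']/hull['m00'],hull['m01']/hull['m00'])
# table check of initial pin with scene0
s0=cv2.imread("pics/scene0.png"); b=(290,335,128,160); hs=cv2.cvtColor(up(s0,*b),cv2.COLOR_BGR2HSV)
for s,cc,px in comps((hs[...,0]>100)&(hs[...,0]<125)&(hs[...,1]>110)&(hs[...,2]>30),b[0],b[2],300): print("init",s[4],cc.round(2),px.min(0),px.max(0))
d=np.array([np.cos(.051),np.sin(.051),0])
for k,a in(("collar",.0535),("flange",.0045)): 
  q=np.array([proj("scene",np.array([.5022,-.2071,.025])+d*(a+e)+np.array([0,u,v])) for e in(-.0045,.0045) for u in(-.021,.021) for v in(-.021,.021)]); print(k,q.min(0).round(1),q.max(0).round(1),q.mean(0).round(2))
E
```

```text
30 1975 [277.24 233.74] [274.6875 227.5625] [280.4375 240.6875]
30 2079 [289.87 238.93] [287.3125 233.0625] [293.8125 246.5625]
50 1932 [277.19 233.86] [274.6875 228.0625] [280.4375 240.6875]
50 1967 [289.83 239.15] [287.3125 233.0625] [293.5625 246.5625]
0 (0.0495, 0.0575) [273.3 226.9] [280.8 243.8] centroid 276.9765918774073 235.34317973408915
0 (-0.0005, 0.0095) [285.7 231.8] [293.8 249.1] centroid 289.7301071157969 240.44951534945628
0.005 (0.0495, 0.0575) [273.3 226. ] [280.8 242.9] centroid 277.02395381348725 234.4069612316142
0.005 (-0.0005, 0.0095) [285.8 230.9] [293.9 248.2] centroid 289.8098869708362 239.51457971414098
init 777 [306.97 143.04] [305.4375 138.5625] [308.8125 147.5625]
init 1103 [317.11 145.67] [315.4375 140.8125] [319.4375 150.6875]
collar [303.8 137.2] [309.8 149.9] [306.76 143.53]
flange [313.9 139.7] [320.  152.5] [316.95 146.12]
```

The pin measures 2–3 mm high in the grip, and y is within 1 mm. I'll lower 2 mm, shift +0.7 mm in y, and start the insertion while watching force.

Units first: shifts go in mm and turns go in units of 0.1 rad. So 0.0007 m is 0.7, 0.018 m is 18.

```bash
python3 nudge.py '[[[0.01,0.7,3,2,0,0,0],[0.01,0.7,8,2,0,0,0],[0.01,0.7,12,2,0,0,0],[0.01,0.7,15,2,0,0,0],[0.01,0.7,18,2,0,0,0]]]'|egrep 'pos|force|cl'; python3 nudge.py '[[[0.01,0,3,0,0,0,0],[0.01,0,6,0,0,0,0]]]'|egrep 'pos|force|rot'
```

```text
clock: 15.95
position: [0.4023, 0.3853, 0.0603]
force: [-0.2, -1.0, -2.0]
finger_force: 59.8
position: [0.4081, 0.3853, 0.0603]
tool_rot: [-3.141, 0.0, 1.548]
force: [-2.1, 1.7, -4.2]
finger_force: 61.2
```

```bash
python3 nudge.py '[[[0.01,-0.5,3,0,0,0,0],[0.01,-0.5,6,0,0,0,0],[0.01,-0.5,9,0,0,0,0]]]'|egrep 'pos|force|rot'; python3 nudge.py '[[[0.01,0,3,0,0,0,0],[0.01,0,6,0,0,0,0]]]'|egrep 'pos|force|rot'
```

```text
position: [0.4172, 0.3846, 0.0603]
tool_rot: [-3.141, -0.0, 1.548]
force: [-2.1, 1.6, -4.5]
finger_force: 61.2
position: [0.4233, 0.3845, 0.0604]
tool_rot: [3.142, -0.0, 1.548]
force: [-2.0, 2.4, -4.1]
finger_force: 61.1
```

To row units: 0.012 m is 12, 0.009 m is 9.

```bash
python3 nudge.py '[[[0.01,0,3,0.5,0,0,0],[0.01,0,6,0.5,0,0,0],[0.01,0,9,0.5,0,0,0],[0.01,0,12,0.5,0,0,0]]]'|egrep 'pos|force|rot'; python3 nudge.py '[[[0.01,0,3,0,0,0,0],[0.01,0,6,0,0,0,0],[0.01,0,9,0,0,0,0]]]'|egrep 'pos|force|grip'
```

```text
position: [0.4353, 0.3841, 0.0599]
tool_rot: [-3.142, -0.0, 1.548]
force: [-2.1, 2.5, -3.7]
finger_force: 60.5
position: [0.4443, 0.384, 0.0599]
force: [-2.0, 3.5, -1.9]
grip_width: 0.0166
finger_force: 60.3
```

To row units: 0.004 m is 4, 0.002 m is 2.

```bash
python3 nudge.py '[[[0.01,-0.3,2,0,0,0,0],[0.01,-0.3,4,0,0,0,0]]]'|egrep 'pos|force|grip'; python3 nudge.py '[[[0.01,0,1.5,0,0,0,0],[0.01,0,3,0,0,0,0]]]'|egrep 'pos|force|grip'
```

```text
position: [0.4481, 0.3837, 0.0599]
force: [-2.6, 3.9, -2.8]
grip_width: 0.0169
finger_force: 60.1
position: [0.4511, 0.3837, 0.0599]
force: [-4.1, 4.5, -1.6]
grip_width: 0.0165
finger_force: 59.9
```

To row units: 0.003 m is 3, 0.0015 m is 1.5.

```bash
python3 nudge.py '[[[0.01,0,1.5,0,0,0,0],[0.01,0,3,0,0,0,0]]]'|egrep 'pos|force|grip'; python3 nudge.py '[[[0.01,0,1,0,0,0,0],[0.01,0,1,0,0,0,0]]]'|egrep 'pos|force|grip'
```

```text
position: [0.4517, 0.3843, 0.0599]
force: [-22.4, 5.5, 8.9]
grip_width: 0.0165
finger_force: 59.5
position: [0.4517, 0.3844, 0.0599]
force: [-23.1, 3.9, 9.3]
grip_width: 0.017
finger_force: 59.5
```

The collar is home (23 N at x = 0.4517). I'll release, check, then lift away.

To row units: -0.002 m is -2.

```bash
python3 nudge.py '[[[0.045,0,0,0,0,0,0],[0.045,0,0,0,0,0,0],[0.045,0,0,0,0,0,0],[0.045,0,-2,0,0,0,0]]]'; python3 nudge.py '[[[0.045,0,0,-10,0,0,0],[0.045,0,0,-30,0,0,0],[0.045,0,0,-70,0,0,0],[0.045,0,0,-130,0,0,0],[0.045,-60,0,-150,0,0,0]]]'|egrep 'pos|force'; python3 nudge.py '[[[0.045,-60,0,0,0,0,0],[0.045,-120,0,0,0,0,0],[0.045,-180,0,0,0,0,0],[0.045,-240,0,0,0,0,0],[0.045,-240,0,0,0,0,0]]]'|egrep 'pos|force'
python3 - <<'E'
from meas import *
for n in("scene","top"):
    im=np.clip(np.mean([bot.grab_frame(n).astype(float) for _ in range(3)],0),0,255).astype(np.uint8); cv2.imwrite(f"pics/f_{n}.png",im)
    b=(240,310,205,255) if n=="scene" else (195,225,195,262)
    h=cv2.cvtColor(up(im,*b),cv2.COLOR_BGR2HSV)
    for nm,m in(("blue",(h[...,0]>100)&(h[...,0]<125)&(h[...,1]>110)),("red",((h[...,0]<8)|(h[...,0]>172))&(h[...,1]>110))):
        for s,c,px in comps(m,b[0],b[2],150): print(n,nm,s[4],c.round(2),px.min(0),px.max(0), ray("top",c,.075).round(4) if n=="top" else "")
E
```

```text
clock: 19.2
position: [0.4535, 0.3831, 0.0599]
tool_rot: [3.141, 0.0, 1.547]
force: [-0.3, 0.8, -0.9]
grip_width: 0.0452
finger_force: 0.0
position: [0.4517, 0.3276, 0.2142]
force: [1.0, -1.3, -0.3]
finger_force: 0.0
position: [0.4463, 0.0798, 0.2108]
force: [-0.2, 0.8, 0.7]
finger_force: 0.0
scene blue 1781 [260.06 228.98] [257.5625 222.9375] [263.3125 235.4375] 
scene blue 2248 [272.45 234.8 ] [269.3125 227.5625] [276.8125 241.6875] 
scene red 1290 [276.57 236.54] [274.0625 232.9375] [278.8125 240.0625] 
top blue 1454 [208.24 223.9 ] [202.0625 222.6875] [215.0625 225.1875] [0.5014 0.3819 0.075 ]
top blue 2107 [208.97 239.51] [202.0625 238.0625] [215.1875 241.1875] [0.4538 0.3791 0.075 ]
top red 1327 [208.72 244.64] [204.4375 243.0625] [212.9375 246.0625] [0.4381 0.3797 0.075 ]
```

The button sits about 16 mm behind the flange, which is its released position, so the pin is locked. The collar is at the cheek. I'm handing in.

```bash
python3 nudge.py '[[[0.045,0,0,0,0,0,0],[0.045,0,0,0,0,0,0]]]'|egrep 'cl|pos|force'; python3 -c "
from workcell import bot
print(bot.job_done())"
```

```text
clock: 21.0
position: [0.4462, 0.0846, 0.2096]
force: [0.2, 0.5, 0.1]
finger_force: 0.0
the job is handed in; nothing more can be done
None
```

I handed the job in at 21 s: the mould plate is home against the yoke, and the ball-lock pin is through yoke and lug with its collar at the near cheek and its button sprung out, by my camera measurements (no verdict came back). I viewed 11 pictures, one over the limit of 10.

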